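# Catch the vials from the chute in the hand tray

## Robot

A 7-joint arm with a two-finger parallel gripper is mounted at the origin on a cart in front of the work surface, level with it; the furniture and walls round the work are solid. World frame = base frame: x ahead of the robot, y to its left, z up, the work surface at z = 0. Lengths are in m, angles in rad, forces in N, time in s.
With the tool pointing down it reaches from about 0.35 to 0.9 m from the base axis. Payload 8.1 kg.
Tool frame: the origin (TCP) lies at the very end of the fingers, on their centre line; the grasp point (between the pads) lies bot.grip_point_offset behind it (bot.grip_point_offset is the distance from the TCP to the grasp point, in m); z points along the fingers, y is the line along which they close (so a half turn about z gives the same grasp; the last joint's range is limited). The gripper opens to 85 mm and grips with 20 to 120 N. Pads are 22 mm wide; open, the fingers measure 114 mm over their backs; the gripper's body (76 mm by 85 mm) begins 54 mm behind the grasp point. The pads swing forward as they close: fully open they stand 13 mm farther back than shut.
Start: joints at [-1.451, 0.434, 0.025, 1.573, -0.012, 1.134, -0.075], TCP at [0.138, 0.61, 0.231] pointing down, gripper open.
Joint ranges: [-2.62, 2.62], [-0.44, 2.09], [-1.27, 1.32], [0.08, 2.57], [-1.32, 4.46], [0.12, 2], [-2.74, 2.74]. Speed limits (rad/s): [2.22, 2.22, 3.01, 3.01, 3.14, 3.14, 3.14].

## Interface

Orientations are given as a unit quaternion [x, y, z, w].
In Python, from plant import bot gives the robot as it stands.
- The arm moves only by the tool send_rows, never from a script. Its argument "plan" is text: rows parted by semicolons, each of 7 numbers parted by spaces: the turn, a rotation vector about the tool's x, y, z in rad, then the shift along the tool's x, y, z in m, then the finger opening in m, from 0 to 0.0854. In form: wx wy wz tx ty tz gripper; .... A call has 1 to 12 rows; each row is the pose to reach, as a shift and turn from the pose commanded when the call began, along the tool's axes at that moment; what a row does not reach only later rows make up. A row lasts 1/10 s, in which the tool goes at most 50 mm and 8.59 degrees, less where a joint would pass 70% of its speed; a pose out of reach is approached as far as the arm can. A call with a gripper value outside its range is refused whole. The fingers move at their own pace and stop on an object; "newtons" is the grip in N (left out, the last holds). Time passes only in rows, so rows that repeat a pose let the fingers close. It gives the time, the measured TCP pose, the force, the opening and the grip force at its end, in the units of the state.
- bot.get_obs(): the state, without advancing time (a new reading comes with each control period).
- bot.read_camera(name): name is "scene" or "top" or "wrist"; returns a dict with "color" (400x640x3 uint8, red, green, blue), "depth" (400x640 float32, m along the optical axis (not along the pixel's ray), 0 where there is no reading), "fov_y" (degrees; the focal length in pixels is half the picture's height over the tangent of half this angle, whatever the lens; pixels are square), "cx", "cy" (the principal point, pixels), "extrinsics" (4x4, takes a point from camera to world coordinates). Camera axes: x right, y up, looking along -z (the intrinsics and any distortion apply to the point x, -y, -z); pixel columns grow to the right and rows downward; lengths in m; the calibration is good to about 2 mm. A picture is of the moment at which its call begins.
- bot.finish_job(): hands the job in; it is judged then, once.
The state is a dict: "time_s": time; "qpos": joint angles; "joint_velocities": joint speeds; "joint_torque": joint torques, N m; "tool_pos": TCP position; "ee_rot": TCP orientation; "force": force on the tool from outside, world axes, zero at the start; "ft_torque": the same for the moment, N m; "width": finger opening in m; "finger_force": force on a finger pad.
Only numpy, scipy, OpenCV 4.12 (cv2) and the standard library are available. Lean on these libraries where they do the work, as an engineer would, in place of code of your own. Each camera call takes 0.05 s, during which the arm holds its last target. There are 200 camera calls.

## Task

Pick up the metal hand tray by its handle and hold it raised under the mouth of the vial chute, pushing the paddle that hangs below the mouth back with the tray's far wall, so that the stop drops and all three vials slide into the tray. Catch every vial in the held tray; none may land on the bench. Then set the tray with the three vials in it down flat on the open bench and let go of it, leaving the mug, the wash bottle and the roll of tape where they stand.

Things in the scene. Friction and masses are not known exactly. Their poses are not given: they have to be found in the camera images.
- catch_tray: Open rectangular hand tray of bare metal, loose on the bench, about 0.14 kg: 150 mm (x) by 100 mm (y) outside, 50 mm high, walls and floor 3 mm. Origin: centre of the box's underside, z up. A grey handle bar sticks out of its -x end wall, from x = -74 to -174 mm, 20 mm wide in y, 24 to 50 mm above the underside.
- tray_grip (a point): Middle of the tray's handle bar, 125 mm from the tray's origin towards -x and 37 mm above its underside; axes as the tray's. The bar (20 mm wide) is gripped across y from above.
- dispenser: Vial dispenser fixed to the bench: base plate and column carry a chute (open top, slotted sides, 34 mm wide, 0.2 m long, top end 0.34 m high) sloping down 40 degrees to its own -x, which looks roughly at the robot. Origin: on the bench straight below the chute's lip; x level, away from the mouth; z up. Column 107 to 143 mm, base plate (12 mm high) 40 to 210 mm behind the lip.
- chute_lip (a point): Middle of the chute floor's lower edge (the mouth), 190 mm above the bench, axes as the dispenser's. Vials leave it towards -x and come down up to about 80 mm ahead of it.
- flap (a joint): Sprung rocker of the dispenser, rad: 0 = at rest, stop plate across the mouth; grows as the paddle is pushed back, end stop 0.42. Vials slide out above about 0.2; 0.25 to 0.38 is well open. Pin along the dispenser's y, 54 mm behind the lip, 250 mm above the bench. Pushing takes 2 to 5 N; it swings shut when let go.
- paddle_face (a point): Middle of the front (-x) face of the push paddle, an upright metal plate 64 mm wide below the mouth; moves with the flap. At rest this point is 3 mm behind the lip and 120 mm above the bench; the paddle spans 66 to 177 mm above the bench, so the tray must be raised, its rim 80 to 165 mm up (about 100 leaves the vials room to fall). Pushed 36 mm back here, the flap reads about 0.28.
- vial_1_mid (a point): One of three identical capped glass vials, 56 mm long, 22 mm diameter, about 20 g; this point is its middle, z along the vial towards the cap. At the start the three lie end to end in the chute (vial_1 lowest), held by the flap.
- vial_2_mid (a point): One of three identical capped glass vials, 56 mm long, 22 mm diameter, about 20 g; this point is its middle, z along the vial towards the cap. At the start the three lie end to end in the chute (vial_1 lowest), held by the flap.
- vial_3_mid (a point): One of three identical capped glass vials, 56 mm long, 22 mm diameter, about 20 g; this point is its middle, z along the vial towards the cap. At the start the three lie end to end in the chute (vial_1 lowest), held by the flap.
- mug: Two-tone mug, 78 mm diameter, 92 mm high, upright, loose bystander right of the work; origin at its underside.
- wash_bottle: White wash bottle with a bent spout, 83x58x189 mm, upright, loose bystander right of the dispenser; origin at its underside.
- tape: Roll of brown tape lying flat, 93 mm diameter, 48 mm high, loose bystander right of the work; origin at its underside.

How it is judged:
By the outcome, as a careful person would: the job done as asked, in the order asked, and still so for the second after the job is handed in, with the robot touching nothing.
It also fails if it takes over 51 s, if anything falls off the work surface, if the arm or the gripper's body presses on something with over 40 N, if the wrist force passes 120 N, or if a joint passes its speed limit or range.

## Working session

There is one attempt and no reset: what is moved stays moved. The work goes in short steps, Python scripts to look and compute and a tool call to move; the robot and the scene stay as the last step left them, time stands still between calls to the robot, and variables do not carry over. Pictures are saved under pics/ and viewed, at most 10 in all, crops included, and the job is handed in when it is done.

Besides the shell and the picture viewer there is one more tool, called after "Request:" as name(argument=value, ...), one argument or row to a line, values as JSON. send_rows: Moves the arm, as the interface text tells. Its arguments: {"type":"object","properties":{"plan":{"type":"string"},"newtons":{"type":"number"}},"required":["plan"]}

```bash
mkdir -p pics
cat > h.py <<'E'
import numpy as np, cv2
from plant import bot
def cam(n):
    d=bot.read_camera(n); c=d["color"]; np.savez(f"{n}.npz",**d); return d
def pts(d):
    z=d["depth"]; h,w=z.shape; f=h/2/np.tan(np.radians(d["fov_y"])/2)
    v,u=np.mgrid[:h,:w]; P=np.stack([(u-d["cx"])/f*z,-(v-d["cy"])/f*z,-z],-1)
    E=d["extrinsics"]; W=P@E[:3,:3].T+E[:3,3]; W[z==0]=np.nan; return W
E
python3 - <<'E'
from h import *
o=bot.get_obs(); print({k:np.round(v,3) for k,v in o.items()}, bot.grip_point_offset)
ims=[]
for n in("scene","top"):
    d=cam(n); print(n,[ (k,d[k]) for k in d if k not in("color","depth")]); cv2.imwrite(f"pics/{n}.png",d["color"][...,::-1])
E
```

```text
{'time_s': np.float64(0.0), 'qpos': array([-1.451,  0.435,  0.025,  1.574, -0.012,  1.134, -0.075]), 'joint_velocities': array([-0.001, -0.001, -0.001, -0.   ,  0.002, -0.   , -0.001]), 'joint_torque': array([ 0.0000e+00, -6.7047e+01,  1.0250e+00, -3.1620e+01,  1.6000e-02,
        1.3000e-02,  0.0000e+00]), 'tool_pos': array([0.138, 0.609, 0.231]), 'ee_rot': array([ 0.111,  0.994, -0.001, -0.   ]), 'force': array([-0.338, -0.605, -0.007]), 'ft_torque': array([ 0.021, -0.009, -0.003]), 'finger_force': np.float64(0.0), 'width': np.float64(0.085)} 0.0187
scene [('fov_y', 47.0452492634581), ('cx', 327.749704912645), ('cy', 196.99604504753236), ('extrinsics', array([[ 0.83079299,  0.36712586, -0.41833193,  0.06440323],
       [-0.556414  ,  0.52939305, -0.64042678, -0.85718242],
       [-0.01365522,  0.76482783,  0.64409   ,  1.00190299],
       [ 0.        ,  0.        ,  0.        ,  1.        ]]))]
top [('fov_y', 48.55703080937498), ('cx', 321.41884663538946), ('cy', 197.52210911427272), ('extrinsics', array([[-0.02815446,  0.98934404, -0.14284853,  0.42309466],
       [-0.99956803, -0.02906981, -0.00432445, -0.06052502],
       [-0.00843094,  0.14266507,  0.98973511,  1.38239672],
       [ 0.        ,  0.        ,  0.        ,  1.        ]]))]
```

View pics/scene.png

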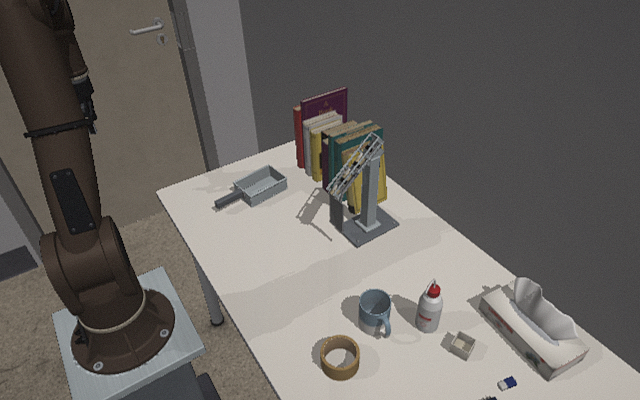

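View pics/top.png

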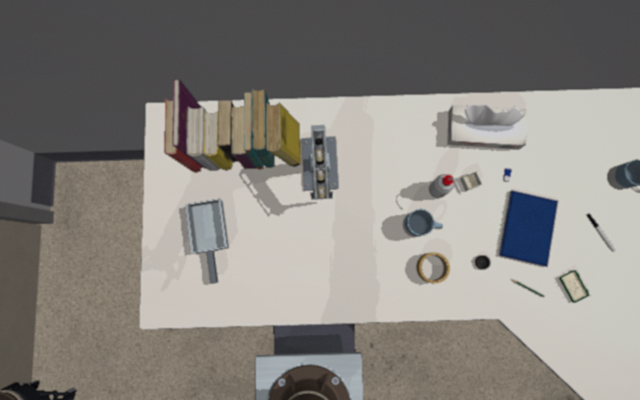

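```bash
cat > m.py <<'E'
from h import *
for n,box in(("top",(165,180,250,295)),("scene",(205,160,295,215))):
    d=dict(np.load(n+".npz")); W=pts(d); u0,v0,u1,v1=box
    w=W[v0:v1,u0:u1].reshape(-1,3); w=w[np.isfinite(w[:,0])]
    print(n,"bench z",np.percentile(w[:,2],[5,25,50]))
    m=(w[:,2]>0.035)&(w[:,2]<0.08)&(w[:,1]>0.2); r=w[m]; print(len(r),r.min(0),r.max(0),np.percentile(r[:,2],[50,90]))
    rect=cv2.minAreaRect(r[:,:2].astype(np.float32)*1000); print(rect)
    np.save(n+"_tray.npy",r)
    # dispenser
W=pts(dict(np.load("top.npz")))
w=W[120:205,295:345].reshape(-1,3); w=w[np.isfinite(w[:,0])]
for lo,hi in((.005,.03),(.15,.2),(.2,.25),(.25,.3),(.3,.4)):
    r=w[(w[:,2]>lo)&(w[:,2]<hi)]
    if len(r)>5: print(lo,hi,len(r),r.min(0).round(3),r.max(0).round(3),cv2.minAreaRect(r[:,:2].astype(np.float32)*1000))
W=pts(dict(np.load("scene.npz")))
w=W[125:250,318:405].reshape(-1,3); w=w[np.isfinite(w[:,0])]
for lo,hi in((.005,.03),(.07,.1),(.1,.15),(.15,.2),(.2,.25),(.25,.3),(.3,.4)):
    r=w[(w[:,2]>lo)&(w[:,2]<hi)&(w[:,1]<.2)]
    if len(r)>5: print('s',lo,hi,len(r),r.min(0).round(3),r.max(0).round(3),cv2.minAreaRect(r[:,:2].astype(np.float32)*1000))
E
python3 m.py
python3 - <<'E'
from h import *
d=dict(np.load("top.npz")); c=d["color"]
a=cv2.resize(c[115:215,285:355],None,fx=5,fy=5,interpolation=cv2.INTER_CUBIC)
b=cv2.resize(c[190:290,170:245],None,fx=5,fy=5,interpolation=cv2.INTER_CUBIC)
cv2.imwrite("pics/crop.png",np.hstack([a,b])[...,::-1])
E
```

```text
top bench z [-0.00312709 -0.00017402  0.0019763 ]
663 [0.36933184 0.2347151  0.03515287] [0.62044139 0.36051778 0.05921217] [0.05030005 0.05408375]
((492.4110107421875, 290.5440368652344), (248.63119506835938, 109.84819793701172), 7.806491374969482)
scene bench z [-0.00354085  0.00087034  0.00307924]
704 [0.37080394 0.23314973 0.03504024] [0.62714709 0.36057033 0.06134782] [0.04765122 0.05305287]
((495.58233642578125, 293.06768798828125), (253.6375732421875, 120.73148345947266), 7.175975322723389)
0.005 0.03 1197 [ 0.603 -0.132  0.005] [0.872 0.028 0.03 ] ((737.6865234375, -51.882415771484375), (155.1763458251953, 272.9120178222656), 88.07554626464844)
0.15 0.2 49 [ 0.595 -0.085  0.155] [ 0.62  -0.024  0.2  ] ((609.6218872070312, -54.03614044189453), (59.855587005615234, 25.20345687866211), 78.17833709716797)
0.2 0.25 401 [ 0.591 -0.077  0.201] [ 0.678 -0.031  0.25 ] ((634.3229370117188, -54.50542449951172), (86.90542602539062, 46.78665542602539), 1.1601581573486328)
0.25 0.3 438 [ 0.632 -0.075  0.25 ] [ 0.742 -0.031  0.3  ] ((687.4427490234375, -55.726600646972656), (44.066810607910
[... 615 characters left out ...]
 (296.77435302734375, 337.9895935058594), 82.39258575439453)
s 0.15 0.2 1054 [ 0.598 -0.087  0.15 ] [0.967 0.197 0.2  ] ((782.2723388671875, 55.88441467285156), (370.7178649902344, 283.165771484375), 0.5105225443840027)
s 0.2 0.25 1871 [ 0.592 -0.08   0.2  ] [0.967 0.2   0.25 ] ((752.3531494140625, 66.37139892578125), (415.8299865722656, 230.41192626953125), 32.0406379699707)
s 0.25 0.3 606 [ 0.633 -0.081  0.25 ] [ 0.767 -0.029  0.3  ] ((698.2567138671875, -51.3927116394043), (135.0948486328125, 49.41937255859375), 5.842000961303711)
s 0.3 0.4 248 [ 0.694 -0.072  0.3  ] [ 0.763 -0.033  0.342] ((728.4869995117188, -52.23236846923828), (67.78984069824219, 38.03378677368164), 2.065641403198242)
```

View pics/crop.png

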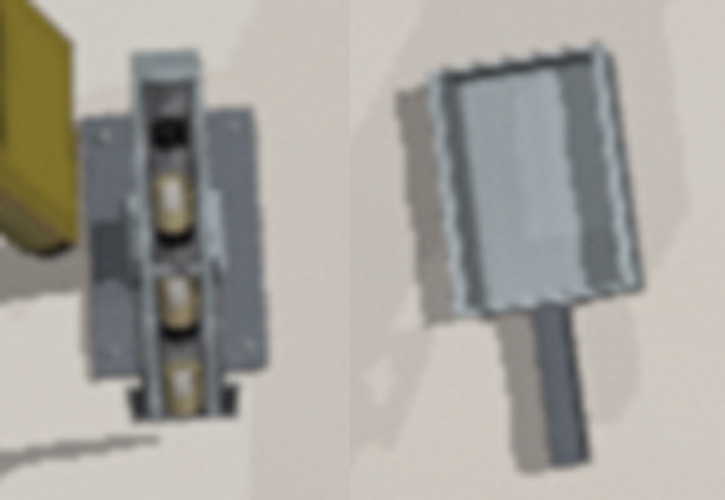

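Run:
```python
from h import *
for n in("top","scene"):
    r=np.load(n+"_tray.npy"); 
    a=np.radians(7.5); ax=np.array([np.cos(a),np.sin(a)]); 
    s=r[:,:2]@ax; t=r[:,:2]@[-ax[1],ax[0]]
    smin=s.min()
    h=r[(s<smin+.09)]; b=r[s>smin+.105]
    for nm,q in(("h",h),("b",b)):
        rc=cv2.minAreaRect(q[:,:2].astype(np.float32)*1000)
        print(n,nm,len(q),np.round(rc[0],1),np.round(rc[1],1),rc[2],"z",np.percentile(q[:,2],[10,50,90]).round(3), "c",q.mean(0).round(4))
W=pts(dict(np.load("top.npz"))); w=W[100:205,295:345].reshape(-1,3)
Ws=pts(dict(np.load("scene.npz")));ws=Ws[125:250,318:405].reshape(-1,3)
for nm,q in(("top",w),("scene",ws)):
    q=q[np.isfinite(q[:,0])]
    L=[]
    for x in np.arange(.6,.76,.01):
        m=(abs(q[:,0]-x)<.005)&(q[:,2]>.19)&(q[:,1]<.05)&(q[:,1]>-.15)
        if m.sum()>5: k=q[m]; L.append((x,k[:,1].min(),k[:,1].max(),k[:,2].max()))
    L=np.array(L); print(nm); print(L.round(3)); print("mid fit",np.polyfit(L[:,0],(L[:,1]+L[:,2])/2,1))
q=ws[np.isfinite(ws[:,0])]
p=q[(q[:,2]>.07)&(q[:,2]<.17)&(q[:,0]<.66)&(abs(q[:,1]+.05)<.06)]
front=p[p[:,0]<.625]
print("paddle",len(front),front.min(0),front.max(0),np.median(front,0),"x=f(y)",np.polyfit(front[:,1],front[:,0],1))
b=w[(w[:,2]>.006)&(w[:,2]<.018)&(w[:,0]>.62)&(w[:,0]<.84)]
b=b[(b[:,1]<.005+.03)&(b[:,1]>-.13)]
print(cv2.minAreaRect(b[:,:2].astype(np.float32)*1000))
```

```text
top h 233 [413.9 279. ] [90.  21.9] 7.700611591339111 z [0.044 0.05  0.054] c [0.4136 0.2771 0.0499]
top b 349 [544.4 297.7] [143.8 109.8] 7.713021755218506 z [0.041 0.05  0.054] c [0.5544 0.3061 0.0491]
scene h 196 [414.5 277.3] [89.  23.8] 7.985096454620361 z [0.039 0.049 0.053] c [0.4141 0.2749 0.0475]
scene b 419 [547.8 299.6] [148.3 120.7] 7.175973892211914 z [0.037 0.047 0.053] c [0.5548 0.3007 0.0457]
top
[[ 0.6   -0.073 -0.038  0.228]
 [ 0.61  -0.077 -0.033  0.236]
 [ 0.62  -0.077 -0.034  0.246]
 [ 0.63  -0.077 -0.031  0.254]
 [ 0.64  -0.077 -0.032  0.259]
 [ 0.65  -0.077 -0.032  0.271]
 [ 0.66  -0.077 -0.031  0.28 ]
 [ 0.67  -0.075 -0.033  0.287]
 [ 0.68  -0.07  -0.037  0.294]
 [ 0.69  -0.07  -0.035  0.303]
 [ 0.7   -0.071 -0.035  0.31 ]
 [ 0.71  -0.071 -0.036  0.32 ]
 [ 0.72  -0.069 -0.034  0.328]
 [ 0.73  -0.069 -0.035  0.338]
 [ 0.74  -0.069 -0.035  0.342]
 [ 0.75  -0.067 -0.035  0.338]
 [ 0.76  -0.067 -0.035  0.325]]
mid fit [ 0.02626356 -0.07128699]
scene
[[ 0.6   -0.075 -0.037  0.224]
 [ 0.61  -0.076 -0.034  0.237]
 [ 0.62  -0.079 -0.031  0.244]
 [ 0.63  -0.08  -0.03   0.254]
 [ 0.64  -0.079 -0.031  0.263]
 [ 0.65  -0.079 -0.031  0.27 ]
 [ 0.66  -0.081 -0.03   0.276]
 [ 0.67  -0.077 -0.029  0.285]
 [ 0.68  -0.072 -0.034  0.292]
 [ 0.69  -0.073 -0.035  0.301]
 [ 0.7   -0.072 -0.035  0.31 ]
 [ 0.71  -0.071 -0.034  0.316]
 [ 0.72  -0.074 -0.034  0.325]
 [ 0.73  -0.072 -0.034  0.335]
 [ 0.74  -0.072  0.049  0.342]
 [ 0.75  -0.072  0.05   0.336]
 [ 0.76  -0.069  0.05   0.322]]
mid fit [ 0.23580367 -0.20686331]
paddle 361 [ 0.61068021 -0.08888078  0.07043388] [ 0.61909996 -0.02060838  0.16997158] [ 0.61421549 -0.05731846  0.12241487] x=f(y) [-0.03035176  0.61249571]
((732.1062622070312, -50.77751922607422), (155.86740112304688, 208.46299743652344), 89.51531219482422)
```

```bash
cat > g.py <<'E'
import sys
from h import *
from scipy.spatial.transform import Rotation as R
# usage: g.py x y z yaw(deg): tool shift & turn to a down-pointing pose with hand y axis at 90+yaw deg
def go(x,y,z,yaw):
    o=bot.get_obs(); R0=R.from_quat(o["ee_rot"]); a=np.radians(yaw)
    T=np.array([[-np.cos(a),-np.sin(a),0],[-np.sin(a),np.cos(a),0],[0,0,-1]]).T  # columns x_tool,y_tool,z_tool
    T=np.column_stack([[-np.cos(a),-np.sin(a),0],[-np.sin(a),np.cos(a),0],[0,0,-1]])
    w=(R0.inv()*R.from_matrix(T)).as_rotvec(); t=R0.inv().apply(np.array([x,y,z])-o["tool_pos"])
    print("t=%.2f"%o["time_s"],o["tool_pos"].round(4),"turn",w.round(4),"shift",t.round(4),"width",round(float(o["width"]),4),"F",o["force"].round(1))
if __name__=="__main__": go(*map(float,sys.argv[1:5]))
E
sed -i '/\.T$/d;/\]\])\.T/d' g.py
python3 g.py .418 .2785 .12 7.7
```

```text
t=0.10 [0.1381 0.6091 0.2306] turn [-1.500e-03 -1.000e-04 -3.573e-01] shift [-0.3461 -0.2604  0.111 ] width 0.0853 F [-0.6  1.  -0.7]
```

Request:
send_rows(
  plan="0 0 -0.357 -0.346 -0.260 0.111 0.085;0 0 -0.357 -0.346 -0.260 0.111 0.085;0 0 -0.357 -0.346 -0.260 0.111 0.085;0 0 -0.357 -0.346 -0.260 0.111 0.085;0 0 -0.357 -0.346 -0.260 0.111 0.085;0 0 -0.357 -0.346 -0.260 0.111 0.085;0 0 -0.357 -0.346 -0.260 0.111 0.085;0 0 -0.357 -0.346 -0.260 0.111 0.085;0 0 -0.357 -0.346 -0.260 0.111 0.085;0 0 -0.357 -0.346 -0.260 0.111 0.085;0 0 -0.357 -0.346 -0.260 0.111 0.085;0 0 -0.357 -0.346 -0.260 0.111 0.085",
)

```text
time_s: 1.3
tool_pos: [0.4174, 0.2806, 0.1204]
ee_rot: [-0.068, 0.998, 0.0, -0.0]
force: [-0.4, 1.3, -0.1]
width: 0.085
finger_force: 0.0
```

```bash
python3 g.py .418 .2785 .018 7.7
python3 - <<'E'
from h import *
d=cam("wrist"); cv2.imwrite("pics/wrist1.png",d["color"][...,::-1]); W=pts(d)
np.savez("w1",W=W); q=W.reshape(-1,3); q=q[np.isfinite(q[:,0])]
r=q[(q[:,2]>.035)&(q[:,2]<.058)&(q[:,1]>.2)&(q[:,1]<.38)&(q[:,0]>.34)]
print(len(r),r.min(0),r.max(0))
h=r[(r[:,0]<.45)]
print("handle",len(h)); 
if len(h)>20: print(cv2.minAreaRect(h[:,:2].astype(np.float32)*1000),np.median(h[:,2]))
E
```

```text
t=1.30 [0.4174 0.2806 0.1204] turn [ 0.0006 -0.0003  0.001 ] shift [-0.0004 -0.0022  0.1024] width 0.085 F [-0.4  1.3 -0.1]
6419 [0.36910673 0.23475157 0.03501785] [0.55503302 0.35156062 0.05191945]
handle 2797
((410.5790710449219, 279.6583557128906), (82.26152038574219, 20.034156799316406), 7.7010579109191895) 0.049510379711124486
```

View pics/wrist1.png

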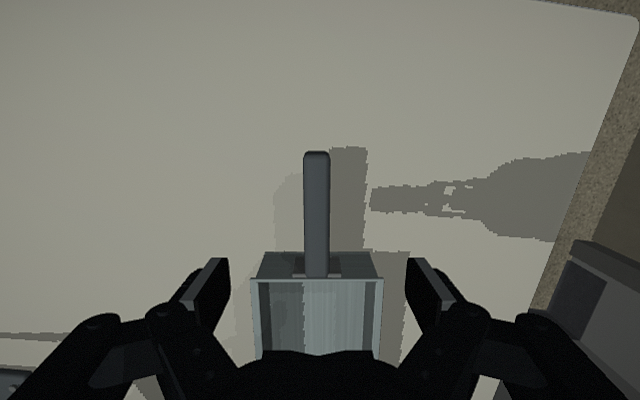

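Request:
send_rows(
  plan="0 0 0 -0.001 0 0.05 0.085;0 0 0 -0.001 0 0.085 0.085;0 0 0 -0.001 0 0.102 0.085;0 0 0 -0.001 0 0.102 0.085;0 0 0 -0.001 0 0.102 0;0 0 0 -0.001 0 0.102 0;0 0 0 -0.001 0 0.102 0;0 0 0 -0.001 0 0.102 0;0 0 0 -0.001 0 0.102 0;0 0 0 -0.001 0 0.102 0;0 0 0 -0.001 0 0.102 0",
  newtons=100,
)

```text
time_s: 2.45
tool_pos: [0.4194, 0.28, 0.0191]
ee_rot: [-0.067, 0.998, 0.0, 0.0]
force: [-1.4, -1.3, 8.2]
width: 0.0189
finger_force: 97.3
```

Request:
send_rows(
  plan="0 0 0 0 0 -0.015 0;0 0 0 0 0 -0.035 0;0 0 0 0 0 -0.05 0;0 0 0 0 0 -0.05 0;0 0 0 0 0 -0.05 0",
)

```text
time_s: 2.95
tool_pos: [0.419, 0.2796, 0.0682]
ee_rot: [-0.067, 0.998, 0.0, 0.0]
force: [-0.8, -0.5, -1.5]
width: 0.0188
finger_force: 97.8
```

```bash
python3 g.py .384 -.062 .069 1.7
```

```text
t=2.95 [0.419  0.2796 0.0682] turn [0.0002 0.0003 0.1043] shift [ 0.0804 -0.3338 -0.0009] width 0.0188 F [-0.8 -0.5 -1.5]
```

Request:
send_rows(
  plan="0 0 0.01 0.02 -0.015 -0.001 0;0 0 0.03 0.04 -0.045 -0.001 0;0 0 0.05 0.06 -0.085 -0.001 0;0 0 0.07 0.07 -0.125 -0.001 0;0 0 0.09 0.08 -0.165 -0.001 0;0 0 0.104 0.08 -0.205 -0.001 0;0 0 0.104 0.08 -0.245 -0.001 0;0 0 0.104 0.08 -0.28 -0.001 0;0 0 0.104 0.08 -0.31 -0.001 0;0 0 0.104 0.08 -0.328 -0.001 0;0 0 0.104 0.08 -0.334 -0.001 0;0 0 0.104 0.08 -0.334 -0.001 0",
)

```text
time_s: 4.15
tool_pos: [0.384, -0.0625, 0.0687]
ee_rot: [-0.014, 1.0, -0.0, -0.001]
force: [-0.4, 0.7, -1.7]
width: 0.0188
finger_force: 97.8
```

```bash
python3 g.py .459 -.060 .069 1.7
python3 - <<'E'
from h import *
for n in("top","scene"):
    d=cam(n); W=pts(d); q=W.reshape(-1,3); q=q[np.isfinite(q[:,0])]
    cv2.imwrite(f"pics/{n}2.png",cv2.resize(d["color"][100:300,220:420] if n=="top" else d["color"][120:320,200:400],None,fx=3,fy=3,interpolation=cv2.INTER_CUBIC)[...,::-1])
    r=q[(q[:,2]>.08)&(q[:,2]<.12)&(q[:,0]>.50)&(q[:,0]<.604)&(abs(q[:,1]+.06)<.09)]
    print(n,len(r),r.min(0),r.max(0),np.percentile(r[:,2],[50,90]))
    for x0,x1 in((.48,.50),(.5,.52),(.52,.54),(.54,.56),(.56,.58),(.57,.60)):
        k=q[(q[:,2]>.085)&(q[:,2]<.12)&(q[:,0]>x0)&(q[:,0]<x1)&(abs(q[:,1]+.06)<.09)]
        if len(k)>5: print(x0,k[:,1].min().round(3),k[:,1].max().round(3),np.percentile(k[:,2],90).round(3),k[:,0].max().round(3))
E
```

```text
t=4.15 [ 0.384  -0.0625  0.0687] turn [-0.     -0.0012 -0.0012] shift [-0.0751  0.0004 -0.0003] width 0.0188 F [-0.4  0.7 -1.7]
top 203 [ 0.50021027 -0.11233013  0.08004217] [ 0.58290502 -0.00300648  0.10738968] [0.09930303 0.10286728]
0.48 -0.114 -0.007 0.103 0.5
0.5 -0.112 -0.005 0.103 0.518
0.52 -0.112 -0.005 0.103 0.538
0.54 -0.111 -0.005 0.103 0.559
0.56 -0.111 -0.003 0.102 0.58
0.57 -0.108 -0.003 0.102 0.583
scene 428 [ 0.50011256 -0.11137138  0.08005429] [ 0.58788179 -0.00121339  0.10647877] [0.09345837 0.10116819]
0.48 -0.113 -0.002 0.101 0.5
0.5 -0.111 -0.002 0.101 0.52
0.52 -0.11 -0.001 0.102 0.539
0.54 -0.111 -0.002 0.103 0.56
0.56 -0.111 -0.002 0.102 0.58
0.57 -0.11 -0.002 0.101 0.588
```

Request:
send_rows(
  plan="0 0 0 -0.015 0.002 0 0;0 0 0 -0.03 0.002 0 0;0 0 0 -0.042 0.002 0 0;0 0 0 -0.054 0.002 0 0;0 0 0 -0.066 0.002 0 0;0 0 0 -0.074 0.002 0 0;0 0 0 -0.074 0.002 0 0;0 0 0 -0.074 0.002 0 0;0 0 0 -0.074 0.002 0 0;0 0 0 -0.074 0.002 0 0;0 0 0 -0.074 0.002 0 0;0 0 0 -0.074 0.002 0 0",
)

```text
time_s: 5.45
tool_pos: [0.4582, -0.0579, 0.0693]
ee_rot: [-0.015, 1.0, 0.0, -0.0]
force: [-1.8, -0.5, -5.4]
width: 0.0188
finger_force: 98.8
```

```bash
python3 g.py .384 -.060 .069 1.7
python3 - <<'E'
from h import *
d=cam("top");a=cv2.resize(d["color"][110:260,260:380],(480,600),interpolation=cv2.INTER_CUBIC)
d=cam("scene");b=cv2.resize(d["color"][120:270,280:360],(320,600),interpolation=cv2.INTER_CUBIC)
cv2.imwrite("pics/push.png",np.hstack([a,b])[...,::-1])
E
```

```text
t=5.45 [ 0.4582 -0.0579  0.0693] turn [ 0.     -0.0001  0.0001] shift [0.0742 0.0001 0.0003] width 0.0188 F [-1.8 -0.5 -5.4]
```

View pics/push.png

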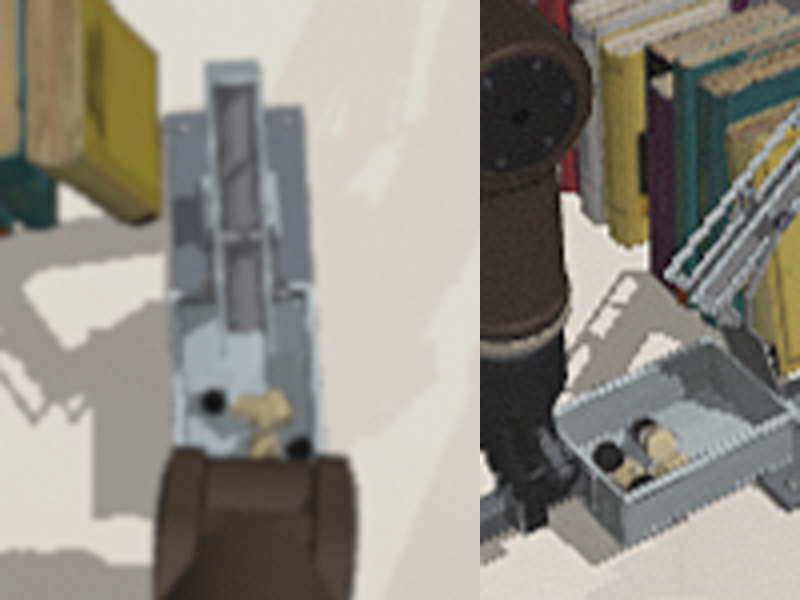

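Request:
send_rows(
  plan="0 0 0 0.005 0 0 0;0 0 0 0.015 0 0 0;0 0 0 0.028 0 0 0;0 0 0 0.042 0 0 0;0 0 0 0.056 0 0 0;0 0 0 0.066 0 0 0;0 0 0 0.072 0 0 0;0 0 0 0.074 0 0 0;0 0 0 0.074 0 0 0",
)

```text
time_s: 6.45
tool_pos: [0.3848, -0.06, 0.0695]
ee_rot: [-0.015, 1.0, 0.0, 0.001]
force: [-0.3, -0.8, -1.6]
width: 0.0184
finger_force: 99.2
```

Request:
send_rows(
  plan="0 0 0 0 0.005 0 0;0 0 0 0 0.015 0 0;0 0 0 0 0.032 0 0;0 0 0 0 0.055 0 0;0 0 0 0 0.08 0 0;0 0 0 0 0.105 0 0;0 0 0 0 0.13 0 0;0 0 0 0 0.155 0 0;0 0 0 0 0.175 0 0;0 0 0 0 0.19 0 0;0 0 0 0 0.198 0 0;0 0 0 0 0.2 0 0",
)

```text
time_s: 7.65
tool_pos: [0.3783, 0.1412, 0.0692]
ee_rot: [-0.016, 1.0, 0.0, 0.0]
force: [-0.9, -0.2, -2.3]
width: 0.0188
finger_force: 99.2
```

```bash
python3 g.py .384 .142 .019 1.7
```

```text
t=7.65 [0.3783 0.1412 0.0692] turn [0.0003 0.0001 0.0025] shift [-0.0057  0.0006  0.0502] width 0.0188 F [-0.9 -0.2 -2.3]
```

Request:
send_rows(
  plan="0 0 0 0 0 0.008 0;0 0 0 0 0 0.02 0;0 0 0 0 0 0.032 0;0 0 0 0 0 0.038 0;0 0 0 0 0 0.04 0;0 0 0 0 0 0.04 0",
)

```text
time_s: 8.25
tool_pos: [0.3783, 0.1394, 0.0291]
ee_rot: [-0.015, 1.0, -0.0, -0.0]
force: [-0.3, -0.0, -1.2]
width: 0.0185
finger_force: 99.2
```

```bash
python3 g.py .378 .142 .019 1.7
python3 - <<'E'
from h import *
for n in("top","scene"):
    W=pts(cam(n)); q=W.reshape(-1,3); q=q[np.isfinite(q[:,0])]
    for x0,x1 in((.48,.5),(.5,.52),(.52,.54),(.54,.56),(.56,.58)):
        k=q[(q[:,2]>.04)&(q[:,2]<.09)&(q[:,0]>x0)&(q[:,0]<x1)&(abs(q[:,1]-.145)<.07)]
        if len(k)>5: print(n,x0,k[:,1].min().round(3),k[:,1].max().round(3),np.percentile(k[:,2],[70,90]).round(4))
E
```

```text
t=8.25 [0.3783 0.1394 0.0291] turn [-0.0004 -0.0006 -0.0003] shift [0.0002 0.0026 0.0101] width 0.0185 F [-0.3 -0.  -1.2]
top 0.48 0.089 0.195 [0.0596 0.0617]
top 0.5 0.089 0.198 [0.0618 0.0627]
top 0.52 0.09 0.198 [0.0612 0.0636]
top 0.54 0.092 0.198 [0.0608 0.063 ]
top 0.56 0.091 0.197 [0.0601 0.0625]
scene 0.48 0.089 0.199 [0.0567 0.0616]
scene 0.5 0.088 0.2 [0.0591 0.0617]
scene 0.52 0.089 0.202 [0.0596 0.0621]
scene 0.54 0.089 0.201 [0.0586 0.0606]
scene 0.56 0.089 0.199 [0.0582 0.0618]
```

Level. Lower the last 10 mm, check the contact, then release.

Request:
send_rows(
  plan="0 0 0 0 0 0.003 0;0 0 0 0 0 0.006 0;0 0 0 0 0 0.008 0;0 0 0 0 0 0.009 0;0 0 0 0 0 0.0095 0;0 0 0 0 0 0.0095 0",
)

```text
time_s: 8.95
tool_pos: [0.3783, 0.1399, 0.0198]
ee_rot: [-0.015, 1.0, -0.0, -0.0]
force: [-0.5, -0.7, -0.7]
width: 0.0187
finger_force: 99.3
```

Request:
send_rows(
  plan="0 0 0 0 0 0.0005 0;0 0 0 0 0 0.001 0;0 0 0 0 0 0.001 0",
  newtons=100,
)

```text
time_s: 9.25
tool_pos: [0.3783, 0.1399, 0.0192]
ee_rot: [-0.015, 1.0, 0.0, 0.0]
force: [-3.5, -0.3, 9.3]
width: 0.0185
finger_force: 101.0
```

Request:
send_rows(
  plan="0 0 0 0 0 0 0.025;0 0 0 0 0 0 0.035;0 0 0 0 0 0 0.045;0 0 0 0 0 0 0.055;0 0 0 0 0 0 0.055;0 0 0 0 0 0 0.055;0 0 0 0 0 -0.02 0.055;0 0 0 0 0 -0.05 0.055;0 0 0 0 0 -0.09 0.055;0 0 0 0 0 -0.13 0.055;0 0 0 0 0 -0.15 0.055;0 0 0 0 0 -0.15 0.055",
  newtons=20,
)

```text
time_s: 10.45
tool_pos: [0.38, 0.1407, 0.1715]
ee_rot: [-0.015, 1.0, 0.001, 0.002]
force: [-0.8, 0.8, -1.1]
width: 0.0553
finger_force: 0.0
```

```bash
python3 g.py .378 .142 .019 1.7
python3 - <<'E'
from h import *
d=cam("wrist");a=d["color"]
c=cam("scene")["color"]; b=cv2.resize(c[120:380,220:480],(400,400),interpolation=cv2.INTER_CUBIC)
cv2.imwrite("pics/end.png",np.hstack([a[:,120:520],b])[...,::-1])
E
```

```text
t=10.45 [0.38   0.1407 0.1715] turn [0.0027 0.005  0.0004] shift [0.0027 0.001  0.1525] width 0.0553 F [-0.8  0.8 -1.1]
```

View pics/end.png

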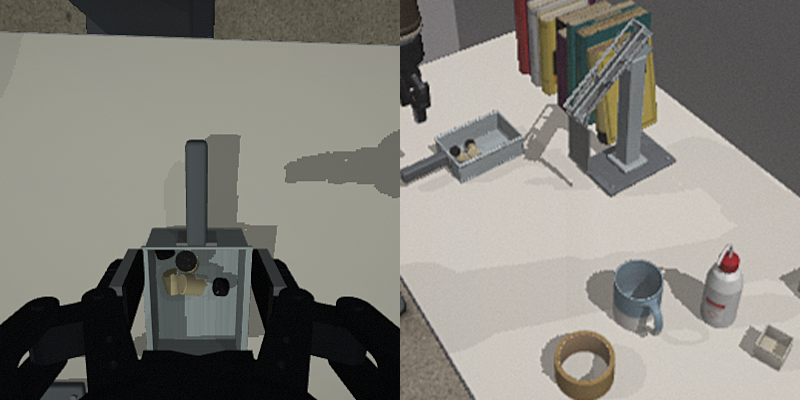

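The wrist half shows the tray flat on the bench with three black caps in it, near (165,253), (187,260) and (220,287). The scene half shows an empty chute and the mug, wash bottle and tape standing where they were. The gripper is clear of everything.

```bash
python3 -c "
from plant import bot
print(bot.finish_job())"
```

```text
the job is handed in; nothing more can be done
None
```

I caught all three vials in the held tray, set it down flat on the open bench and let go; the mug, wash bottle and tape stayed where they stood, and I handed the job in after about 10.5 s of robot time.

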